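Seat the V-block in the clamping fixture and hold it for clamping

TASK

Open the clamping fixture: wind its hand wheel anticlockwise (seen from above) a full turn and a little more, right up to its stop. Then lay the V-block in the opening, groove running along the fence and centred over the brass pin, and with one diagonal push press it flat on the bed and flush against the fence together, sinking both spring pins. Finish while still pressing it firmly home, jaw left wide open, so that I can wind the jaw up to it; leave the loupe, collet holder, calibration block and rod tool undisturbed.

Things in the scene. Friction and masses are not known exactly. Their poses are not given: they have to be found in the camera images.
- seat (a point): Point on the fixture's bed top (14 mm above the table) where the middle of the V-block's underside lies when seated. Its x axis points level along the bed towards the fence, y along the fence, z up; the fixture stands fixed at a varying place and yaw. Grey base plate: 216 mm in x (from x = -167 to +49 mm of this point) by 92 mm in y, 8 mm thick.
- fence: Pale steel fence at the far end of the bed, 16 mm tall above it: a bar 62 mm long in y with a raised land in its middle, 24 mm wide, 9 mm forward of the bar. The land's face, at x = +13 mm of the seat, bears the block; no finger fits between them, so take the block by its groove ends, along y, where both sides are free. Origin at x = -32, z = -14 mm of the seat, same axes.
- bed: Dark ground bed plate on the base, from x = -94 to +36 mm of the seat, 70 mm wide in y, top 14 mm above the table; origin on the table at x = -32 mm of the seat, same axes.
- jaw: Moving aluminium jaw, 40 mm wide in y, 19 mm tall, slides in x on the bed, driven by the hand wheel through rack and pinion, 6 mm per rad. At wheel 0 its face is 6 mm from the fence (no room for the block), at the stop 47 mm, leaving 21 mm between jaw and seated block. The origin of this entry moves with it: at the base plate's origin when closed.
- wheel_axis (a point): Centre of the underside of the hand wheel (42 mm above the table), on its vertical axis, at x = -117 mm of the seat. Aluminium disc of radius 38 mm, 7 mm thick, hub top 10 mm; below it a grey gear housing 40 x 50 mm. Nothing beside it is taller.
- knob_grip (a point): Middle of the black upright crank knob on the wheel, 30 mm from the wheel's axis, 58 mm above the table: 15 mm in diameter, 28 mm tall (49 to 77 mm above the table). It spins freely on its own pin, so it can be held with a fixed hand and carried round the axis.
- wheel (a joint): Angle of the hand wheel in rad, grows anticlockwise seen from above (opens the jaw); starts at 0 to 0.5, firm stop at 6.9. At 0 the knob lies on the -x side of the axis (away from the fence). Turns with about 0.06 N m of friction, stays where it is left.
- v_block_center (a point): Centre of the small pale ground-steel V-block, 26 x 26 mm and 22 mm tall, stands loose on the table, V groove up; this point is half-way up, 11 mm above its underside. Its x axis is the direction of the groove, z is up. Either way round will do. About 50 to 100 g. On the lightly oiled bed and fence it slides easily (friction about 0.18).
- v_block: The same V-block; origin at the middle of its underside.
- bed_pin (a joint): Brass spring ejector pin, 6 mm thick, standing 3 mm out of the bed at the seat point; metres pushed in, 0 = out, 0.003 = flush with the bed. Takes 1.8 N to start and 2.7 N to sink, so the block is lifted unless pressed down.
- fence_pin (a joint): Brass spring ejector pin, 6 mm thick, standing 4 mm out of the face of the fence land, 9 mm above the bed, in line with the seat; metres pushed in, 0 = out, 0.004 = flush. Takes 1.8 N to start and 3 N to sink, so the block is pushed off the fence unless pressed. Some 10 to 15 N towards the fence with 6 to 12 N downwards seats the block well; heavier pressing is not needed, and fingertips that touch the bed rob the block of the push.
- loupe: Black stand loupe, 41 mm across, 36 mm tall, on a thin dark mat; to be left alone. Origin at underside.
- collet: White and black collet holder standing upright, 24 mm across, 42 mm tall; to be left alone. Origin at underside.
- gauge_block: White calibration block with engraved scale, 30 x 35 x 11 mm; to be left alone. Origin at underside.
- rod_tool: Small knurled metal rod tool, 58 mm long in its y, 11 mm thick, on the thin dark mat; to be left alone. Origin at underside.
Mind the look-alikes: they are no part of the job. Of the things that look like the v_block, the smallest one is meant.

How it is judged:
By the outcome, as a careful person would: the job done as asked, in the order asked, and still so for the second after the job is handed in, while the arm keeps its last pose, push and grip.
It also fails if it takes over 69 s, if anything falls off the work surface, if the arm or the gripper's body presses on something with over 40 N, if the wrist force passes 120 N, or if a joint passes its speed limit or range.

ROBOT

A 6-joint arm with a two-finger parallel gripper is mounted at the origin on a cart in front of the work surface, level with it; the furniture and walls round the work are solid. World frame = base frame: x ahead of the robot, y to its left, z up, the work surface at z = 0. Lengths are in m, angles in rad, forces in N, time in s.
With the tool pointing down it reaches from about 0.425 to 0.95 m from the base axis. Payload 3.5 kg.
Tool frame: the origin (TCP) lies at the very end of the fingers, on their centre line; the grasp point (between the pads) lies 19 mm behind it (ctrl.grip_point_offset is the distance from the TCP to the grasp point, in m); z points along the fingers, y is the line along which they close (so a half turn about z gives the same grasp; the last joint's range is limited). The gripper opens to 85 mm and grips with 20 to 120 N. Pads are 22 mm wide; open, the fingers measure 114 mm over their backs; the gripper's body (76 mm by 85 mm) begins 54 mm behind the grasp point. The pads swing forward as they close: fully open they stand 13 mm farther back than shut.
Start: joints at [1.141, 0.286, 1.577, -0, 1.279, -0.15], TCP at [0.186, 0.649, 0.231] pointing down, gripper open.
Joint ranges: [-2.77, 2.77], [-0.9, 2.22], [0.21, 2.48], [-1.53, 4.67], [0.24, 2.81], [-2.84, 2.84]. Speed limits (rad/s): [2.79, 2.79, 3.14, 3.14, 3.14, 3.14].

INTERFACE

Orientations are given as a unit quaternion [x, y, z, w].
In Python, from plant import telemetry, vision, ctrl gives the robot as it stands.
- The arm moves only by the tool arm_command, never from a script. Its argument "series" is one flat list of numbers, 7 for each row, row after row: the shift along the tool's x, y, z in cm, then the turn, a rotation vector about the tool's x, y, z in degrees, then the closure, from 0 (fully open) to 1 (shut). A call has 1 to 10 rows; each row is the pose to reach, as a shift and turn from the pose commanded when the call began, along the tool's axes at that moment; what a row does not reach only later rows make up. A row lasts 1/12 s, in which the tool goes at most 41.7 mm and 7.16 degrees, less where a joint would pass 70% of its speed; a pose out of reach is approached as far as the arm can. A call with a gripper value outside its range is refused whole. The fingers move at their own pace and stop on an object; "force" is the grip in N (left out, the last holds). Time passes only in rows, so rows that repeat a pose let the fingers close. It gives the time, the measured TCP pose, the force, the opening and the grip force at its end, in the units of the state.
- telemetry.get_state(): the state, without advancing time (a new reading comes with each control period).
- vision.read_camera(name): name is "scene" or "top" or "wrist"; returns a dict with "color" (420x560x3 uint8, blue, green, red), "K" (3x3 intrinsics, pixels), "rvec" (rotation vector, rad) and "tvec" (3), from world to camera coordinates, as OpenCV has them; the wrist camera has in their place "T_tool_cam" (4x4, takes a point from camera to tool coordinates, whose origin is the TCP and whose axes are the flange's). Camera axes: x right, y down, z forward; pixel columns grow to the right and rows downward; lengths in m; the calibration is good to about 2 mm. The wrist camera is an equidistant fisheye: a pixel r from the principal point sees the ray r / f radians off the axis. A picture is of the moment at which its call begins: read the wrist's pose just before it. There is no depth.
- ctrl.sign_off(): hands the job in; it is judged then, once.
The state is a dict: "time": time; "qpos": joint angles; "dq": joint speeds; "joint_efforts": joint torques, N m; "eef_pos": TCP position; "tcp_rot": TCP orientation; "contact_force": force on the tool from outside, world axes, zero at the start; "wrist_torque": the same for the moment, N m; "opening": opening from 0.0 (shut) to 1.0 (fully open); "finger_force": force on a finger pad.
Only numpy, scipy, OpenCV 4.12 (cv2) and the standard library are available. Lean on these libraries where they do the work, as an engineer would, in place of code of your own. Each camera call takes 0.05 s, during which the arm holds its last target. There are 200 camera calls.

## Working session

There is one attempt and no reset: what is moved stays moved. The work goes in short steps, Python scripts to look and compute and a tool call to move; the robot and the scene stay as the last step left them, time stands still between calls to the robot, and variables do not carry over. Pictures are saved under pics/ and viewed, at most 10 in all, crops included, and the job is handed in when it is done.

Besides the shell and the picture viewer there is one more tool, called after "Call:" by a JSON object that holds its "fn" and its "kwargs", one argument or row to a line. arm_command: Moves the arm, as the interface text tells. Its arguments: {"type":"object","properties":{"series":{"type":"array","items":{"type":"number"}},"force":{"type":"number"}},"required":["series"]}

```bash
mkdir -p pics; ls; python3 - <<'E'
from plant import telemetry, vision, ctrl
import cv2,numpy as np,pickle
s=telemetry.get_state(); print(s)
for n in ["scene","top","wrist"]:
    c=vision.read_camera(n); pickle.dump(c,open(f"pics/{n}0.pkl","wb")); cv2.imwrite(f"pics/{n}0.png",c["color"])
    print(n,{k:np.round(v,4).tolist() for k,v in c.items() if k!="color"})
a=[cv2.imread(f"pics/{n}0.png") for n in ["scene","top"]]
E
```

```text
pics
{'time': 0.0, 'qpos': array([ 1.14098169e+00,  2.87222195e-01,  1.57816968e+00,  1.43206431e-05,
        1.27860980e+00, -1.49995994e-01]), 'dq': array([-5.36577783e-04, -2.14183277e-04,  5.60381774e-04,  3.11885478e-04,
        1.68679701e-03,  1.22087443e-06]), 'joint_efforts': array([-8.72887795e-04, -4.05965173e+01, -2.92633617e+01, -1.57596915e-04,
        5.78799751e-03,  1.88089501e-05]), 'eef_pos': array([0.18611148, 0.64815277, 0.22991346]), 'tcp_rot': array([ 1.39455273e-01,  9.90227638e-01, -1.15228936e-03, -3.50891897e-04]), 'contact_force': array([-1.00818691, -0.35480036,  0.23569894]), 'wrist_torque': array([-0.01505951,  0.03023579, -0.06150234]), 'finger_force': 0.0, 'opening': 1.0025580764838755}
scene {'K': [[513.0558, 0.0, 288.9105], [0.0, 513.0558, 208.1555], [0.0, 0.0, 1.0]], 'rvec': [0.6423, -2.6042, 1.1782], 'tvec': [0.4467, 0.2916, 0.7361]}
top {'K': [[425.1374, 0.0, 286.0925], [0.0, 425.1374, 210.6769], [0.0, 0.0, 1.0]], 'rvec': [2.1772, -2.132, 0.1323], 'tvec': [-0.0961, 0.5531, 0.935]}
wrist {'K': [[325.1923, 0.0, 278.9362], [0.0, 325.1923, 210.2471], [0.0, 0.0, 1.0]], 'T_tool_cam': [[-0.0001, -0.9659, -0.2588, 0.0655], [1.0, -0.0004, 0.0011, 0.0011], [-0.0012, -0.2588, 0.9659, -0.1416], [0.0, 0.0, 0.0, 1.0]]}
```

View pics/scene0.png

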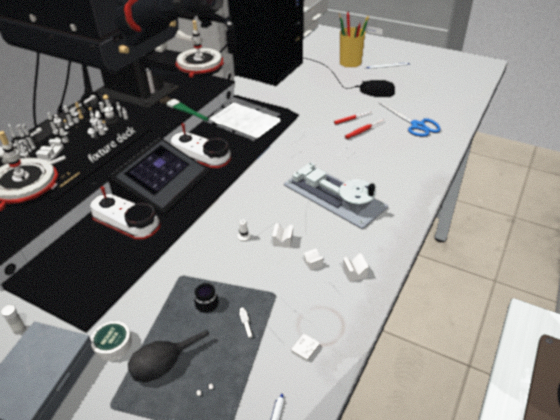

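View pics/top0.png

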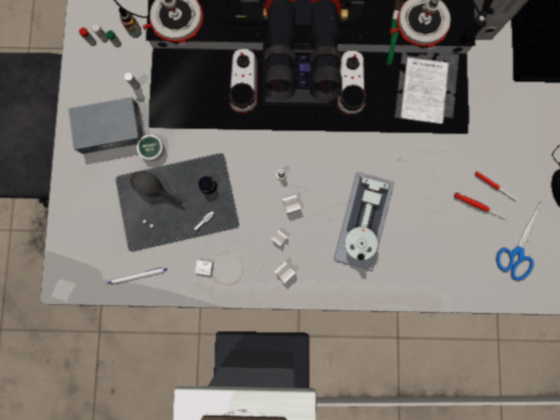

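Scene picture: the fixture is at about (335,192), wheel at (357,192). Top picture: fixture (365,220), fence end up at (375,185), wheel at (361,244). V-block candidates in the top picture are (292,204), (280,238) and (286,272). The middle one at (280,238), scene (313,259), looks smallest. I'll check it in a close crop.

```bash
cat > h.py <<'E'
from plant import telemetry, vision, ctrl
import cv2,numpy as np,pickle
from scipy.spatial.transform import Rotation as R
def load(n): return pickle.load(open(f"pics/{n}.pkl","rb"))
def snap(n,tag):
    s=telemetry.get_state(); c=vision.read_camera(n); c["s"]=s
    pickle.dump(c,open(f"pics/{tag}.pkl","wb")); cv2.imwrite(f"pics/{tag}.png",c["color"]); return c
def onplane(c,uv,z):
    uv=np.asarray(uv,float).reshape(-1,2); K=c["K"]
    d=np.c_[(uv[:,0]-K[0,2])/K[0,0],(uv[:,1]-K[1,2])/K[1,1],np.ones(len(uv))]
    if "rvec" in c:
        Rm=cv2.Rodrigues(np.array(c["rvec"]))[0]; o=-Rm.T@np.ravel(c["tvec"]); D=d@Rm
    else:
        r=np.hypot(d[:,0],d[:,1]); d=np.c_[d[:,:2]/np.maximum(r,1e-9)[:,None]*np.sin(r)[:,None],np.cos(r)]
        Rt=R.from_quat(c["s"]["tcp_rot"]).as_matrix(); T=np.array(c["T_tool_cam"])
        o=Rt@T[:3,3]+c["s"]["eef_pos"]; D=d@(Rt@T[:3,:3]).T
    return o+D*((z-o[2])/D[:,2])[:,None]
E
python3 - <<'E'
from h import *
c=load("top0")
g=c["color"][160:285,260:400]; cv2.imwrite("pics/topcrop.png",cv2.resize(g,None,fx=4.7,fy=4.7,interpolation=cv2.INTER_CUBIC))
for nm,uv,z in [("blk",(280,238),.011),("b1",(292,204),.02),("b3",(286,272),.02),("wheel",(361,244),.049),("fence",(375,185),.03)]: print(nm,onplane(c,uv,z).round(3))
s=load("scene0"); print("scene blk",onplane(s,(313,259),.011).round(3),onplane(s,(357,192),.049).round(3))
E
```

```text
blk [[ 0.494 -0.072  0.011]]
b1 [[ 0.573 -0.098  0.02 ]]
b3 [[ 0.416 -0.087  0.02 ]]
wheel [[ 0.482 -0.253  0.049]]
fence [[ 0.62  -0.289  0.03 ]]
scene blk [[ 0.492 -0.07   0.011]] [[ 0.48  -0.245  0.049]]
```

View pics/topcrop.png

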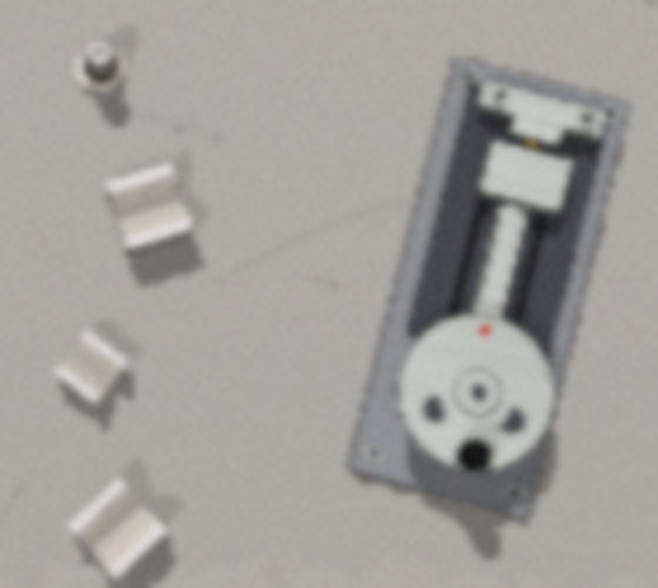

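Top crop: base plate corners at about (455,60), (630,103), (525,520) and (350,468). The wheel is at (478,391), the black knob at (474,454), and the fence land at the top near (537,128). The middle V-block at (93,368) is clearly the smallest of the three, against (150,207) and (118,530). Its groove runs parallel to the bright strips, roughly (40,35) in crop direction. Next I'll measure and move.

```bash
cat >> h.py <<'E'
def shift(target,yaw_y,s=None):
    "shift (cm) and turn (deg) in tool axes to bring TCP to target, tool down, tool y at yaw_y deg (mod 180)"
    s=s or telemetry.get_state(); Rt=R.from_quat(s["tcp_rot"])
    d=Rt.inv().apply(np.asarray(target)-s["eef_pos"])*100
    best=None
    for k in (0,180):
        a=np.radians(yaw_y+k); y=np.array([np.cos(a),np.sin(a),0]); z=np.array([0,0,-1.]); x=np.cross(y,z)
        rv=np.degrees((Rt.inv()*R.from_matrix(np.c_[x,y,z])).as_rotvec())
        if best is None or np.linalg.norm(rv)<np.linalg.norm(best): best=rv
    return d.round(2),best.round(2)
E
python3 - <<'E'
from h import *
c=load("top0"); f=lambda p:np.array(p)/4.7+[260,160]-.4
P=onplane(c,[f(p) for p in [(455,60),(630,103),(525,520),(350,468)]],.008)
print(P.round(3),P.mean(0).round(4))
ax=P[0]+P[1]-P[2]-P[3]; yaw=np.degrees(np.arctan2(ax[1],ax[0])); print("yaw",yaw,np.linalg.norm(P[0]-P[3]),np.linalg.norm(P[0]-P[1]))
w=onplane(c,f((478,391)),.05)[0]; k=onplane(c,f((474,454)),.077)[0]
print("wheel",w,"knob",k, np.linalg.norm((k-w)[:2]))
u=np.array([np.cos(np.radians(yaw)),np.sin(np.radians(yaw))])
print("seat from base",P.mean(0)[:2]+.059*u,"from wheel",w[:2]+.117*u)
B=onplane(c,[f(p) for p in [(90,330),(130,365),(97,405),(55,372)]],.022);print(B.round(3),B.mean(0))
print(shift([.50,.2,.23],yaw+90),shift([.52,-.22,.23],yaw+90))
E
```

```text
[[ 0.653 -0.249  0.008]
 [ 0.633 -0.337  0.008]
 [ 0.424 -0.284  0.008]
 [ 0.448 -0.198  0.008]] [ 0.5396 -0.2669  0.008 ]
yaw -14.234789203553389 0.21200472368573858 0.0902795651279868
wheel [ 0.48457874 -0.25329153  0.05      ] knob [ 0.45427515 -0.2467478   0.077     ] 0.031002057318661302
seat from base [ 0.5968067 -0.2813747] from wheel [ 0.59798639 -0.28206136]
[[ 0.512 -0.069  0.022]
 [ 0.495 -0.088  0.022]
 [ 0.475 -0.073  0.022]
 [ 0.491 -0.052  0.022]] [ 0.49339088 -0.07043355  0.022     ]
(array([-42.54, -34.42,   0.07]), array([-0.11, -0.02, -1.79])) (array([-56.06, -74.24,   0.15]), array([-0.11, -0.02, -1.79]))
```

Call:
{"fn": "arm_command", "kwargs": {
  "series": [-4,-3.2,0,0,0,0,0,-8,-6.4,0,0,0,0,0,-11.2,-9,0,0,0,0,0,-14.4,-11.6,0,0,0,0,0,-17.6,-14.2,0,0,0,0,0,-20.8,-16.8,0,0,0,0,0,-24,-19.4,0,0,0,0,0,-27.2,-22,0,0,0,0,0,-30.4,-24.6,0,0,0,0,0,-33.6,-27.2,0,0,0,0,0],
  "force": 40
}}

```text
time: 0.98
eef_pos: [0.4258, 0.3055, 0.2312]
tcp_rot: [0.139, 0.99, 0.0, 0.0]
contact_force: [-0.3, 0.8, 0.2]
opening: 1.002
finger_force: 0.0
```

```bash
python3 - <<'E'
from h import *
s=telemetry.get_state(); print(s["time"],s["eef_pos"],s["qpos"]); print(shift([.53,-.17,.20],75.8))
E
```

```text
0.9833 [0.42577778 0.30549246 0.2312136 ] [ 4.28606265e-01 -4.91349253e-02  1.94479294e+00  1.96866392e-05
  1.24591088e+00 -8.62588875e-01]
(array([-23.14, -42.83,   3.12]), array([ 0.  ,  0.  , -1.82]))
```

Call:
{"fn": "arm_command", "kwargs": {
  "series": [-2,-3.5,0.3,0,0,0,0,-4,-7,0.6,0,0,0,0,-6,-10.5,0.9,0,0,0,0,-8,-14,1.2,0,0,0,0,-10,-17.5,1.5,0,0,-1.8,0,-12,-21,1.8,0,0,-1.8,0,-14,-24.5,2.1,0,0,-1.8,0,-16,-28,2.4,0,0,-1.8,0,-18,-31.5,2.7,0,0,-1.8,0,-20,-35,3.1,0,0,-1.8,0]
}}

```text
time: 1.82
eef_pos: [0.5208, -0.0863, 0.2003]
tcp_rot: [0.124, 0.992, 0.0, 0.0]
contact_force: [0.6, 1.2, 0.0]
opening: 0.998
finger_force: 0.0
```

Call:
{"fn": "arm_command", "kwargs": {
  "series": [-2,-3.5,0,0,0,0,0.4,-3.2,-7,0,0,0,0,0.4,-3.2,-7.8,0,0,0,0,0.4,-3.2,-7.8,0,0,0,0,0.4,-3.2,-7.8,0,0,0,0,0.4]
}}

```text
time: 2.23
eef_pos: [0.5322, -0.1675, 0.1998]
tcp_rot: [0.124, 0.992, 0.001, -0.001]
contact_force: [-0.3, 0.7, -0.2]
opening: 0.596
finger_force: 0.0
```

```bash
python3 - <<'E'
from h import *
c=snap("wrist","w1"); s=c["s"]; print(s["time"],s["eef_pos"],s["qpos"],s["opening"],s["contact_force"])
E
```

```text
2.2333 [ 0.53220223 -0.16749907  0.19984458] [-4.87015580e-01  5.84668066e-02  1.89598939e+00  6.09928021e-04
  1.18850826e+00 -1.80843401e+00] 0.5956836847987456 [-0.30739943  0.69292739 -0.2262569 ]
```

View pics/w1.png

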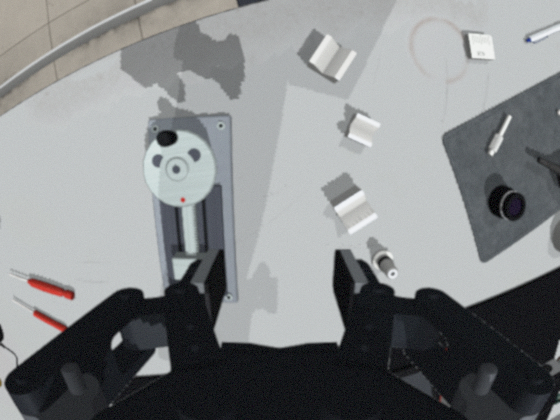

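Wrist view: wheel hub at about (177,169), black knob (167,138), fixture fence end partly hidden by the left finger, small V-block at (363,129). I'll localize these with masks.

```bash
python3 - <<'E'
from h import *
c=load("w1"); im=c["color"]
hsv=cv2.cvtColor(im,cv2.COLOR_BGR2HSV); g=hsv[...,2]
# small block mask
roi=np.zeros(g.shape,np.uint8); roi[105:155,335:392]=1
m=((g>185)&(roi>0)).astype(np.uint8); n,l,st,ce=cv2.connectedComponentsWithStats(m); print(st[1:],ce[1:])
sub=cv2.resize(im[100:160,330:400],None,fx=8,fy=8,interpolation=cv2.INTER_CUBIC)
sub2=cv2.resize(im[105:225,125:245],None,fx=4.6,fy=4.6,interpolation=cv2.INTER_CUBIC)
H=max(sub.shape[0],sub2.shape[0]); can=np.zeros((H,sub.shape[1]+sub2.shape[1],3),np.uint8)
print(sub.shape,sub2.shape)
can=can[:,:]; can[:sub.shape[0],:sub.shape[1]]=sub; can[:sub2.shape[0],sub.shape[1]:]=sub2
k=800/can.shape[1] if can.shape[1]>800 else 1; print("k",k)
cv2.imwrite("pics/w1c.png",cv2.resize(can,None,fx=k,fy=k))
# wheel disc: light greenish; knob dark
mk=((g<45)).astype(np.uint8); mk[:,:140]=0; mk[:,200:]=0; mk[160:]=0;mk[:120]=0
n,l,st,ce=cv2.connectedComponentsWithStats(mk); print("dark",[(st[i].tolist(),ce[i].round(1).tolist()) for i in range(1,n) if st[i][4]>8])
print("hub",onplane(c,(177,169),.052),"knobtop",onplane(c,(164,138),.077),onplane(c,(168,138),.077))
print("corners",onplane(c,[(155,117),(230,115),(237,302)],.008))
E
```

```text
[[ 335  105   57   50 2147]] [[367.28318584 129.95109455]]
(480, 560, 3) (552, 552, 3)
k 0.7194244604316546
dark [([158, 131, 18, 14, 209], [166.6, 137.5])]
hub [[ 0.4825043  -0.25053216  0.052     ]] knobtop [[ 0.45279718 -0.24542886  0.077     ]] [[ 0.45387178 -0.24195541  0.077     ]]
corners [[ 0.42371377 -0.27385416  0.008     ]
 [ 0.44587146 -0.19522987  0.008     ]
 [ 0.65255243 -0.24795838  0.008     ]]
```

View pics/w1c.png

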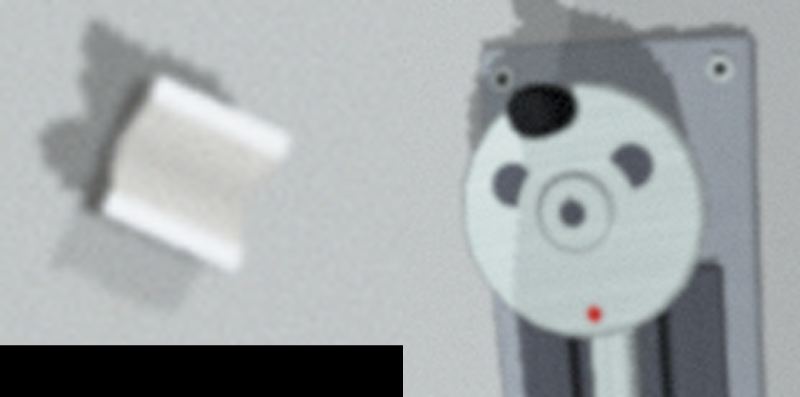

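Close crop: the small V-block shows cleanly, with its groove along (158,75)→(290,148). The knob leans left from its top at about (533,110), and the hub is at (574,212). Both agree with the top camera to about 2 mm. Next I go to the knob.

```bash
python3 - <<'E'
from h import *
c=load("w1")
B=onplane(c,[np.array(p)/5.755+[330,100] for p in [(158,75),(290,148),(237,270),(105,208)]],.022)
print(B.round(4),B.mean(0)); d=B[1]-B[0]+B[2]-B[3]; print("groove",np.degrees(np.arctan2(d[1],d[0])),np.linalg.norm(B[1]-B[0]),np.linalg.norm(B[2]-B[1]))
print(shift([.4535,-.246,.056],75.8))
Rt=R.from_quat(telemetry.get_state()["tcp_rot"]).as_matrix()
# circle in tool axes, cm, from knob start angle, per 18 deg
w=np.array([.4835,-.252]);k=np.array([.4535,-.246]);r0=(k-w)/np.linalg.norm(k-w)*.030
for a in range(18,433,18):
    t=np.radians(a);M=np.array([[np.cos(t),-np.sin(t)],[np.sin(t),np.cos(t)]]);v=np.r_[M@r0-r0,0]
    print(a,(Rt.T@v*100).round(2)[:2])
E
```

```text
[[ 0.4748 -0.0712  0.022 ]
 [ 0.492  -0.0505  0.022 ]
 [ 0.511  -0.0647  0.022 ]
 [ 0.4953 -0.0857  0.022 ]] [ 0.49329315 -0.06801492  0.022     ]
groove 51.6597094298974 0.026898345822133917 0.023732790639695574
(array([ 5.67, -9.63, 14.39]), array([ 0.05, -0.06, -0.02]))
18 [-0.19 -0.92]
36 [-0.66 -1.73]
54 [-1.36 -2.36]
72 [-2.22 -2.74]
90 [-3.15 -2.84]
108 [-4.07 -2.65]
126 [-4.88 -2.18]
144 [-5.51 -1.49]
162 [-5.89 -0.63]
180 [-5.99  0.3 ]
198 [-5.8   1.22]
216 [-5.33  2.04]
234 [-4.63  2.67]
252 [-3.78  3.05]
270 [-2.84  3.15]
288 [-1.93  2.95]
306 [-1.11  2.49]
324 [-0.48  1.79]
342 [-0.1   0.93]
360 [0. 0.]
378 [-0.19 -0.92]
396 [-0.66 -1.73]
414 [-1.36 -2.36]
432 [-2.22 -2.74]
```

Call:
{"fn": "arm_command", "kwargs": {
  "series": [2.8,-4.8,3,0,0,0,0.4,5.67,-9.6,5,0,0,0,0.4,5.67,-9.63,8,0,0,0,0.4,5.67,-9.63,10.5,0,0,0,0.4,5.67,-9.63,12.5,0,0,0,0.4,5.67,-9.63,13.6,0,0,0,0.4,5.67,-9.63,14.3,0,0,0,0.4,5.67,-9.63,14.4,0,0,0,0.4,5.67,-9.63,14.4,0,0,0,0.4]
}}

```text
time: 3.03
eef_pos: [0.4552, -0.2467, 0.0573]
tcp_rot: [0.123, 0.992, -0.0, 0.001]
contact_force: [-0.4, -0.0, 0.2]
opening: 0.602
finger_force: 0.0
```

```bash
python3 - <<'E'
from h import *
c=snap("wrist","w2"); s=c["s"]; print(s["time"],s["eef_pos"],s["contact_force"])
cv2.imwrite("pics/w2s.png",cv2.resize(c["color"][60:330,130:430],None,fx=2,fy=2))
E
```

```text
3.0333 [ 0.45519777 -0.24674508  0.05729117] [-0.35295279 -0.01657593  0.1527474 ]
```

View pics/w2s.png

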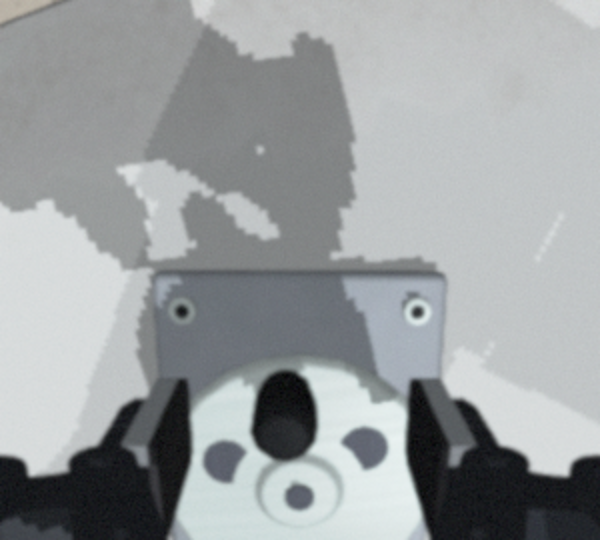

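The knob stands between the open fingers, at about (285,435) in the crop with the pads at 175 and 425. I'll close on it.

Call:
{"fn": "arm_command", "kwargs": {
  "series": [0,0,0,0,0,0,1,0,0,0,0,0,0,1,0,0,0,0,0,0,1,0,0,0,0,0,0,1,0,0,0,0,0,0,1,0,0,0,0,0,0,1],
  "force": 40
}}

```text
time: 3.58
eef_pos: [0.4548, -0.2479, 0.0576]
tcp_rot: [0.124, 0.992, -0.001, 0.001]
contact_force: [-1.3, 0.1, 6.4]
opening: 0.154
finger_force: 39.2
```

```bash
python3 - <<'E'
from h import *
c=load("w2");print(onplane(c,(272.5,277.5),.077)); s=telemetry.get_state(); print(s["eef_pos"],s["opening"],s["contact_force"])
E
```

```text
[[ 0.4511562  -0.24722238  0.077     ]]
[ 0.4547726  -0.24787314  0.05759063] 0.15379372904827562 [-1.31075539  0.09936038  6.37593261]
```

Call:
{"fn": "arm_command", "kwargs": {
  "series": [-0.19,-0.92,0,0,0,0,1,-0.66,-1.73,0,0,0,0,1,-1.36,-2.36,0,0,0,0,1,-2.22,-2.74,0,0,0,0,1,-3.15,-2.84,0,0,0,0,1]
}}

```text
time: 4.0
eef_pos: [0.4776, -0.2833, 0.0575]
tcp_rot: [0.124, 0.992, -0.0, -0.0]
contact_force: [-3.2, 2.4, 8.1]
opening: 0.154
finger_force: 39.5
```

```bash
python3 - <<'E'
from h import *
s=telemetry.get_state(); print(s["eef_pos"],s["opening"],s["contact_force"],s["qpos"])
E
```

```text
[ 0.47756121 -0.28325621  0.05754531] 0.15407087010894838 [-3.20502146  2.36946521  8.07306051] [-7.17802053e-01  2.36782747e-01  1.98678135e+00 -7.92359587e-04
  9.18717144e-01 -2.03916814e+00]
```

Call:
{"fn": "arm_command", "kwargs": {
  "series": [-0.92,0.19,0,0,0,0,1,-1.73,0.66,0,0,0,0,1,-2.36,1.35,0,0,0,0,1,-2.74,2.21,0,0,0,0,1,-2.84,3.14,0,0,0,0,1,-2.65,4.06,0,0,0,0,1,-2.18,4.88,0,0,0,0,1,-1.48,5.51,0,0,0,0,1,-0.63,5.89,0,0,0,0,1,0.31,5.99,0,0,0,0,1]
}}

```text
time: 4.83
eef_pos: [0.4905, -0.2244, 0.0576]
tcp_rot: [0.124, 0.992, -0.002, 0.003]
contact_force: [1.7, -7.3, 3.5]
opening: 0.149
finger_force: 39.3
```

Call:
{"fn": "arm_command", "kwargs": {
  "series": [0.91,-0.2,0,0,0,0,1,1.73,-0.66,0,0,0,0,1,2.36,-1.36,0,0,0,0,1,2.74,-2.22,0,0,0,0,1,2.84,-3.15,0,0,0,0,1,2.65,-4.07,0,0,0,0,1,2.65,-4.07,0,0,0,0,1]
}}

```text
time: 5.42
eef_pos: [0.4543, -0.2572, 0.0575]
tcp_rot: [0.125, 0.992, 0.0, 0.002]
contact_force: [1.1, -1.3, 7.8]
opening: 0.153
finger_force: 39.8
```

```bash
python3 - <<'E'
from h import *
s=telemetry.get_state(); print(s["eef_pos"],s["contact_force"]); print(R.from_quat(s["tcp_rot"]).inv().apply(s["contact_force"]))
E
```

```text
[ 0.45428212 -0.25722549  0.05752759] [ 1.10684107 -1.30480106  7.81052863]
[-1.42025309 -0.98097913 -7.80720959]
```

Call:
{"fn": "arm_command", "kwargs": {
  "series": [-0.13,-0.29,0,0,0,0,1,-0.22,-0.43,0,0,0,0,1,-0.3,-0.55,0,0,0,0,1,-0.38,-0.68,0,0,0,0,1,-0.38,-0.68,0,0,0,0,1]
}}

```text
time: 5.83
eef_pos: [0.4556, -0.2633, 0.0575]
tcp_rot: [0.124, 0.992, 0.001, 0.0]
contact_force: [0.2, 0.7, 10.1]
opening: 0.156
finger_force: 40.0
```

```bash
python3 - <<'E'
from h import *
s=telemetry.get_state(); print(s["eef_pos"],s["contact_force"]); print(R.from_quat(s["tcp_rot"]).inv().apply(s["contact_force"]))
E
```

```text
[ 0.45562359 -0.26333507  0.05745075] [ 0.22260792  0.700819   10.12308126]
[ -0.04128166   0.7572102  -10.12138352]
```

Call:
{"fn": "arm_command", "kwargs": {
  "series": [-0.1,-0.12,0,0,0,0,1,-0.19,-0.25,0,0,0,0,1,-0.25,-0.32,0,0,0,0,1,-0.3,-0.38,0,0,0,0,1,-0.3,-0.38,0,0,0,0,1]
}}

```text
time: 6.25
eef_pos: [0.4562, -0.265, 0.0573]
tcp_rot: [0.125, 0.992, 0.004, -0.003]
contact_force: [-4.4, 9.2, 16.4]
opening: 0.155
finger_force: 40.7
```

```bash
python3 - <<'E'
from h import *
c=snap("wrist","w3");s=c["s"]; print(s["eef_pos"],s["contact_force"]); print(R.from_quat(s["tcp_rot"]).inv().apply(s["contact_force"]))
E
```

```text
[ 0.456152   -0.26498842  0.05729498] [-4.4310553   9.24821285 16.36678799]
[  6.68851706   7.99254501 -16.26094722]
```

The stop is reached: about 10 N opposes at the knob and the turn comes to about 6.9 rad. I'll release and lift.

Call:
{"fn": "arm_command", "kwargs": {
  "series": [0,0,0,0,0,0,0.4,0,0,0,0,0,0,0.4,0,0,0,0,0,0,0.4,0,0,0,0,0,0,0.4,0,0,-3,0,0,0,0.4,0,0,-6,0,0,0,0.4,0,0,-8,0,0,0,0.4,0,0,-8,0,0,0,0.4]
}}

```text
time: 6.97
eef_pos: [0.4597, -0.2704, 0.141]
tcp_rot: [0.124, 0.992, -0.002, 0.004]
contact_force: [-0.3, 0.2, 0.5]
opening: 0.6
finger_force: 0.0
```

```bash
python3 - <<'E'
from h import *
c=snap("wrist","w4");s=c["s"]; print(s["eef_pos"],s["opening"]); print(shift([.4933,-.0692,.11],51.7), shift([.4933,-.0692,.006],51.7))
im=c["color"]; mk=(im.max(2)<45).astype(np.uint8)
E
```

```text
[ 0.45974195 -0.27036123  0.14102272] 0.5997045361340901
(array([ 1.59, 20.27,  2.81]), array([-0.05,  0.26, 24.05])) (array([ 1.63, 20.29, 13.21]), array([-0.05,  0.26, 24.05]))
```

Call:
{"fn": "arm_command", "kwargs": {
  "series": [0.3,3.5,0,0,0,5,0.4,0.6,7.5,0,0,0,10,0.4,0.9,11.5,0.5,0,0,16,0.4,1.2,15.5,1.5,0,0,22,0.4,1.6,19,2.5,0,0,24,0.4,1.6,20.3,2.8,0,0,24,0.4,1.6,20.3,2.8,0,0,24,0.4,1.6,20.3,2.8,0,0,24,0.4]
}}

```text
time: 7.68
eef_pos: [0.4907, -0.0668, 0.1064]
tcp_rot: [0.327, 0.945, -0.0, -0.002]
contact_force: [0.3, 0.2, 0.8]
opening: 0.6
finger_force: 0.0
```

```bash
python3 - <<'E'
from h import *
c=snap("wrist","w5");s=c["s"]; print(s["time"],s["eef_pos"],s["opening"]); print(shift([.4933,-.0692,.006],51.7))
v=cv2.cvtColor(c["color"],cv2.COLOR_BGR2HSV)[...,2]
cv2.imwrite("pics/w5s.png",cv2.resize(c["color"][120:360,130:430],None,fx=2.5,fy=2.5))
E
```

```text
7.6833 [ 0.49069009 -0.06678699  0.10637933] 0.6004051588218852
(array([-0.27,  0.03, 10.11]), array([-0.06, -0.12,  0.1 ]))
```

View pics/w5s.png

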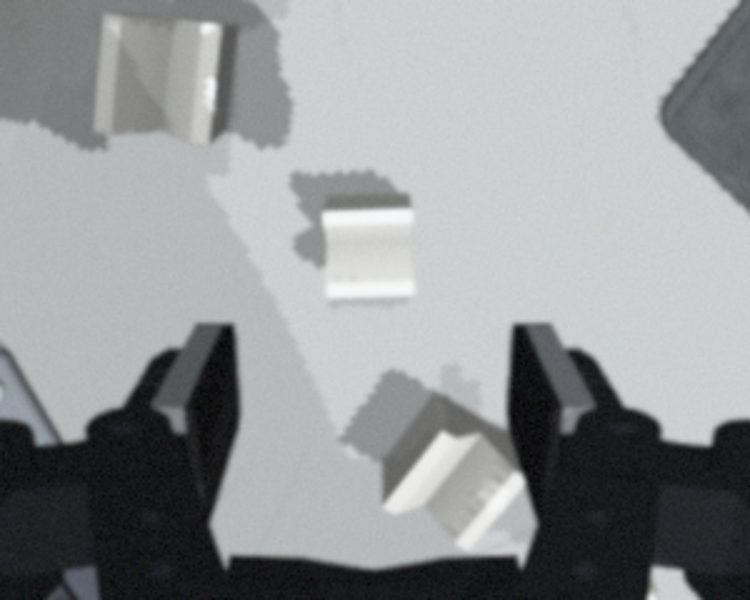

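The small block sits square in the view with corners (325,211), (412,209), (414,297), (327,299). It is centred between the fingers (238 to 512) and its groove runs along the closing line.

```bash
python3 - <<'E'
from h import *
c=load("w5"); B=onplane(c,[np.array(p)/2.5+[129.7,119.7] for p in [(325,211),(412,209),(414,297),(327,299)]],.022)
d=B[1]-B[0]+B[2]-B[3]; print(B.mean(0),np.degrees(np.arctan2(d[1],d[0])),np.linalg.norm(B[1]-B[0]),np.linalg.norm(B[2]-B[1]))
print(shift([*B.mean(0)[:2],.006],51.7))
E
```

```text
[ 0.49287055 -0.06849094  0.022     ] 53.263080093579774 0.02493484017286723 0.02674264891713999
(array([-0.2 ,  0.06, 10.11]), array([-0.06, -0.12,  0.1 ]))
```

Call:
{"fn": "arm_command", "kwargs": {
  "series": [-0.2,0.06,3,0,0,-1,0.4,-0.2,0.06,6,0,0,-1,0.4,-0.2,0.06,8,0,0,-1,0.4,-0.2,0.06,9.3,0,0,-1,0.4,-0.2,0.06,10,0,0,-1,0.4,-0.2,0.06,10.1,0,0,-1,0.4,-0.2,0.06,10.1,0,0,-1,0.4,-0.2,0.06,10.1,0,0,-1,0.4]
}}

```text
time: 8.4
eef_pos: [0.4948, -0.0694, 0.0084]
tcp_rot: [0.32, 0.948, -0.0, 0.001]
contact_force: [0.7, 0.8, -0.5]
opening: 0.599
finger_force: 0.0
```

Call:
{"fn": "arm_command", "kwargs": {
  "series": [0,0,0,0,0,0,1,0,0,0,0,0,0,1,0,0,0,0,0,0,1,0,0,0,0,0,0,1,0,0,0,0,0,0,1,0,0,0,0,0,0,1],
  "force": 60
}}

```text
time: 8.9
eef_pos: [0.4951, -0.0689, 0.0087]
tcp_rot: [0.319, 0.948, -0.0, 0.001]
contact_force: [-0.7, -1.3, 5.9]
opening: 0.288
finger_force: 61.4
```

```bash
python3 - <<'E'
from h import *
s=telemetry.get_state(); print(s["time"],s["eef_pos"],s["opening"],s["contact_force"],R.from_quat(s["tcp_rot"]).as_matrix().round(3).tolist())
E
```

```text
8.9 [ 0.4950717  -0.06894391  0.00873611] 0.28755720727663037 [-0.70882429 -1.26831278  5.91662893] [[-0.796, 0.605, 0.002], [0.605, 0.796, -0.001], [-0.002, 0.001, -1.0]]
```

Call:
{"fn": "arm_command", "kwargs": {
  "series": [0,0,-2,0,0,0,1,0,0,-6,0,0,0,1,0,0,-10,0,0,0,1,0,0,-14,0,0,-6,1,0,0,-17,0,0,-12,1,0,0,-18,0,0,-18,1,0,0,-18,0,0,-23,1,0,0,-18,0,0,-23.5,1,0,0,-18,0,0,-23.5,1]
}}

```text
time: 9.65
eef_pos: [0.4935, -0.0682, 0.1869]
tcp_rot: [0.12, 0.993, 0.0, -0.0]
contact_force: [0.4, -0.3, -0.8]
opening: 0.284
finger_force: 60.6
```

```bash
python3 - <<'E'
from h import *
s=telemetry.get_state(); print(s["time"],s["eef_pos"],s["opening"],s["contact_force"],s["qpos"]); print(shift([.69,-.28,.20],75.8))
E
```

```text
9.65 [ 0.49345452 -0.06824695  0.18685604] 0.2842701632344179 [ 0.35928849 -0.32239427 -0.81224258] [-3.41427067e-01 -6.60892314e-02  2.04510704e+00  7.35908987e-05
  1.16337804e+00 -1.67099830e+00]
(array([-24.14, -15.87,  -1.34]), array([ 0.01, -0.05,  0.38]))
```

Call:
{"fn": "arm_command", "kwargs": {
  "series": [-3,-2,-0.3,0,0,0.4,1,-6,-4,-0.5,0,0,0.4,1,-9,-6,-0.7,0,0,0.4,1,-12,-8,-1,0,0,0.4,1,-15,-10,-1.3,0,0,0.4,1,-18,-12,-1.3,0,0,0.4,1,-21,-14,-1.3,0,0,0.4,1,-23,-15.3,-1.3,0,0,0.4,1,-24,-15.9,-1.3,0,0,0.4,1,-24,-15.9,-1.3,0,0,0.4,1]
}}

```text
time: 10.48
eef_pos: [0.6896, -0.2818, 0.1974]
tcp_rot: [0.125, 0.992, 0.0, -0.001]
contact_force: [-0.1, -0.0, -0.0]
opening: 0.285
finger_force: 60.6
```

```bash
python3 - <<'E'
from h import *
c=snap("wrist","w6"); s=c["s"]; print(s["time"],s["eef_pos"],s["tcp_rot"])
cv2.imwrite("pics/w6s.png",cv2.resize(c["color"][0:300,140:440],None,fx=2,fy=2,interpolation=cv2.INTER_CUBIC))
E
```

```text
10.4833 [ 0.68963223 -0.28180325  0.19737018] [ 1.24776451e-01  9.92183966e-01  3.94868356e-04 -1.28771484e-03]
```

View pics/w6s.png

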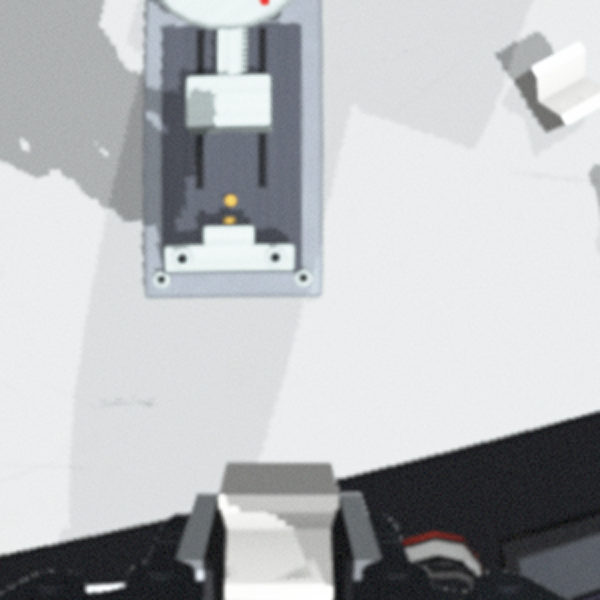

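Wrist view: jaw wide open (face at y≈130), bed pin (231,201), fence pin (230,220), land front edge (204,227)–(254,227), bar screws (182,258)/(275,257). The held block's near face has its bottom edge at (222,463)–(335,463) and its top edge at y≈495.

```bash
python3 - <<'E'
from h import *
c=load("w6"); s=c["s"]; px=lambda *p:[np.array(q)/2+[139.75,-.25] for q in p]
pin=onplane(c,px((231,201)),.017)[0]; fp=onplane(c,px((230,220)),.023)[0]
land=onplane(c,px((204,226.5),(254,226.5)),.030); bar=onplane(c,px((166,246),(295,245)),.030); bar2=onplane(c,px((165,272),(295,269)),.030)
base=onplane(c,px((146,296),(321,295)),.008); jaw=onplane(c,px((186,128),(270,126)),.033)
for n,P in [("pin",pin),("fpin",fp),("land",land),("bar",bar),("bar2",bar2),("base",base),("jaw",jaw)]: print(n,P.round(4).tolist())
def yaw(P): d=P[0]-P[1]; return np.degrees(np.arctan2(d[1],d[0]))+90
print("yaws",[round(yaw(P),2) for P in (land,bar,bar2,base,jaw)],"barlen",np.linalg.norm(bar[0]-bar[1]))
y0=np.radians(-14.2); u=np.array([np.cos(y0),np.sin(y0)])
print("seat via land",land.mean(0)[:2]-.013*u,"via base",base.mean(0)[:2]-.049*u,"jaw x",(jaw.mean(0)[:2]-pin[:2])@u)
# block in hand
Rt=R.from_quat(s["tcp_rot"]).as_matrix(); z=s["eef_pos"][2]
for p,h in [((222,463),-.0087),((335,463),-.0087),((219,495),.0133),((338,495),.0133)]:
    print("blk tool",((onplane(c,px(p),z+h)[0]-s["eef_pos"])@Rt*1000).round(1))
print("tool y",np.degrees(np.arctan2(Rt[1,1],Rt[0,1])))
E
```

```text
pin [0.5963, -0.2802, 0.017]
fpin [0.6057, -0.2827, 0.023]
land [[0.6059, -0.295, 0.03], [0.6121, -0.2722, 0.03]]
bar [[0.61, -0.3148, 0.03], [0.6254, -0.2558, 0.03]]
bar2 [[0.6219, -0.3186, 0.03], [0.6365, -0.2586, 0.03]]
base [[0.6308, -0.3353, 0.008], [0.6532, -0.2486, 0.008]]
jaw [[0.5579, -0.291, 0.033], [0.5676, -0.253, 0.033]]
yaws [np.float64(-15.2), np.float64(-14.65), np.float64(-13.67), np.float64(-14.53), np.float64(-14.25)] barlen 0.061076730298490894
seat via land [ 0.59642829 -0.28039121] via base [ 0.59449718 -0.2799293 ] jaw x -0.03452986197889398
blk tool [ 14.6 -12.5   8.7]
blk tool [14.5 15.1  8.7]
blk tool [ 14.8 -11.4 -13.3]
blk tool [ 14.8  13.9 -13.3]
tool y 75.6642592218025
```

```bash
python3 - <<'E'
from h import *
print(shift([.589,-.2797,.031],75.7))
E
```

```text
(array([ 9.64, -2.42, 16.7 ]), array([ 0.06, -0.21,  0.03]))
```

Call:
{"fn": "arm_command", "kwargs": {
  "series": [3.2,-0.8,2,0,0,0,1,6.4,-1.6,4,0,0,0,1,9.2,-2.3,5,0,0,0,1,9.64,-2.4,7,0,0,0,1,9.64,-2.4,9.5,0,0,0,1,9.64,-2.4,12,0,0,0,1,9.64,-2.4,14,0,0,0,1,9.64,-2.4,15,0,0,0,1,9.64,-2.4,15,0,0,0,1,9.64,-2.4,15,0,0,0,1]
}}

```text
time: 11.37
eef_pos: [0.5896, -0.2789, 0.0502]
tcp_rot: [0.123, 0.992, 0.0, -0.001]
contact_force: [-0.1, 0.0, -0.4]
opening: 0.286
finger_force: 60.7
```

```bash
python3 - <<'E'
from h import *
c=snap("wrist","w7"); s=c["s"]; print(s["time"],s["eef_pos"],s["contact_force"]); print(shift([.589,-.2797,.031],75.7),shift([.5977,-.2819,.0227],75.7))
cv2.imwrite("pics/w7s.png",cv2.resize(c["color"][100:360,140:440],None,fx=2.3,fy=2.3,interpolation=cv2.INTER_CUBIC))
E
```

```text
11.3667 [ 0.58959967 -0.27889014  0.0501539 ] [-0.05640064  0.01806103 -0.40373951]
(array([ 0.15, -0.05,  2.05]), array([-0.02,  0.08,  0.18])) (array([-0.75, -0.05,  2.88]), array([-0.02,  0.08,  0.18]))
```

View pics/w7s.png

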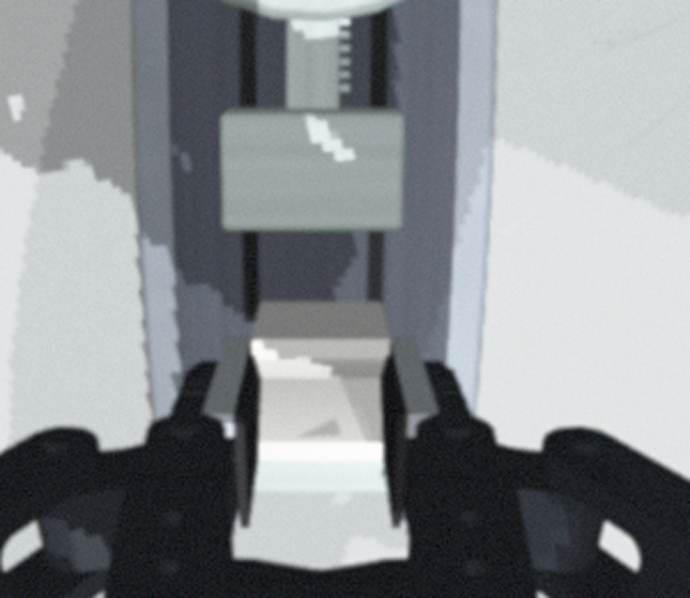

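The view shows the block at x 255–387, mid 321. The jaw front edge runs (222,229)–(403,229), mid 312, and the bed slots are at 250 and 376 by y≈300. I'll check the sideways centring from this.

```bash
python3 - <<'E'
from h import *
c=load("w7"); s=c["s"]; Rt=R.from_quat(s["tcp_rot"]).as_matrix(); px=lambda p:np.array(p)/2.3+[139.8,99.8]
for n,p,z in [("jawL",(221,229),.033),("jawR",(403,229),.033),("slotL",(250,290),.014),("slotR",(376,290),.014),("bL",(255,303),.0415),("bR",(387,303),.0415),("tL",(252,340),.0635),("tR",(390,340),.0635),("slotL2",(248,30),.014),("slotR2",(379,30),.014)]:
    print(n,((onplane(c,px(p),z)[0]-s["eef_pos"])@Rt*1000).round(1))
E
```

```text
jawL [ 28.6 -20.4  17.2]
jawR [28.6 19.4 17.2]
slotL [  8.5 -16.2  36.2]
slotR [ 8.5 15.3 36.2]
bL [ 14.4 -12.6   8.7]
bR [14.4 15.5  8.7]
tL [ 14.7 -11.3 -13.3]
tR [ 14.7  14.1 -13.3]
slotL2 [ 72.3 -15.6  36.2]
slotR2 [72.3 15.2 36.2]
```

Call:
{"fn": "arm_command", "kwargs": {
  "series": [0.15,-0.15,0.8,0,0,0,1,0.15,-0.15,1.5,0,0,0,1,0.15,-0.15,1.95,0,0,0,1,0.15,-0.15,2.05,0,0,0,1,0.15,-0.15,2.05,0,0,0,1]
}}

```text
time: 11.83
eef_pos: [0.5878, -0.2805, 0.0291]
tcp_rot: [0.123, 0.992, 0.0, -0.001]
contact_force: [-0.0, 0.2, -1.0]
opening: 0.285
finger_force: 60.7
```

```bash
python3 - <<'E'
from h import *
s=telemetry.get_state(); Rt=R.from_quat(s["tcp_rot"]); print(s["time"],s["eef_pos"],Rt.inv().apply(s["contact_force"])); print(shift([.5973,-.2832,.0227],75.7))
E
```

```text
11.8333 [ 0.5877717  -0.28054733  0.02909358] [0.0701837  0.22442108 1.0265366 ]
(array([-0.99, -0.02,  0.64]), array([ 0.03, -0.07,  0.16]))
```

Call:
{"fn": "arm_command", "kwargs": {
  "series": [-0.2,-0.01,0.13,0,0,0,1,-0.4,-0.02,0.26,0,0,0,1,-0.6,-0.02,0.39,0,0,0,1,-0.8,-0.02,0.52,0,0,0,1,-0.9,-0.02,0.59,0,0,0,1,-0.99,-0.02,0.65,0,0,0,1,-0.99,-0.02,0.65,0,0,0,1]
}}

```text
time: 12.42
eef_pos: [0.5966, -0.2831, 0.0235]
tcp_rot: [0.123, 0.992, 0.0, -0.002]
contact_force: [-6.8, 1.6, 4.2]
opening: 0.284
finger_force: 61.4
```

```bash
python3 - <<'E'
from h import *
s=telemetry.get_state(); Rt=R.from_quat(s["tcp_rot"]); print(s["time"],s["eef_pos"],Rt.inv().apply(s["contact_force"]),s["wrist_torque"]); print(shift([.5973,-.2832,.0227],75.7))
E
```

```text
12.4167 [ 0.59662234 -0.28313678  0.02345832] [ 6.96481771 -0.12253642 -4.17768713] [ 0.24492901  1.05159275 -0.01938576]
(array([-0.07,  0.01,  0.08]), array([ 0.02, -0.23,  0.19]))
```

Call:
{"fn": "arm_command", "kwargs": {
  "series": [-0.06,0,0.06,0,0,0,1,-0.12,0,0.12,0,0,0,1,-0.15,0,0.15,0,0,0,1,-0.15,0,0.15,0,0,0,1]
}}

```text
time: 12.75
eef_pos: [0.5967, -0.2831, 0.0228]
tcp_rot: [0.123, 0.992, 0.001, -0.004]
contact_force: [-10.7, 3.1, 10.4]
opening: 0.282
finger_force: 62.2
```

```bash
python3 - <<'E'
from h import *
s=telemetry.get_state(); Rt=R.from_quat(s["tcp_rot"]); print(s["time"],s["eef_pos"],Rt.inv().apply(s["contact_force"]),s["wrist_torque"]); print(shift([.5973,-.2832,.0227],75.7))
E
```

```text
12.75 [ 0.59666352 -0.28314572  0.02283932] [ 11.26541321   0.43943874 -10.33868913] [ 0.47776598  1.97343897 -0.01739115]
(array([-0.06,  0.01,  0.01]), array([ 0.05, -0.49,  0.21]))
```

Call:
{"fn": "arm_command", "kwargs": {
  "series": [-0.02,0,0.01,0,-0.3,0,1,-0.04,0,0.02,0,-0.6,0,1,-0.04,0,0.02,0,-0.6,0,1,-0.04,0,0.02,0,-0.6,0,1]
}}

```text
time: 13.08
eef_pos: [0.5967, -0.2831, 0.0227]
tcp_rot: [0.123, 0.992, 0.0, 0.001]
contact_force: [-12.9, 3.6, 13.4]
opening: 0.284
finger_force: 62.3
```

```bash
python3 - <<'E'
from h import *
c=snap("wrist","w8"); t=snap("top","t8"); sc=snap("scene","s8")
s=telemetry.get_state(); Rt=R.from_quat(s["tcp_rot"]); print(s["time"],s["eef_pos"],Rt.inv().apply(s["contact_force"]),s["wrist_torque"]); print(shift([.5973,-.2832,.0227],75.7))
a=cv2.resize(c["color"][100:360,140:440],(520,450),interpolation=cv2.INTER_CUBIC); b=cv2.resize(sc["color"][150:240,270:326+70],None,fx=2.2,fy=5,interpolation=cv2.INTER_CUBIC)[:450,:278]
cv2.imwrite("pics/w8s.png",np.hstack([a,b]))
E
```

```text
13.2333 [ 0.59665919 -0.28316105  0.02274204] [ 13.4706728    1.23231523 -12.62794138] [ 0.57127401  2.19841226 -0.00626217]
(array([-0.06,  0.01,  0.  ]), array([0.06, 0.05, 0.22]))
```

View pics/w8s.png

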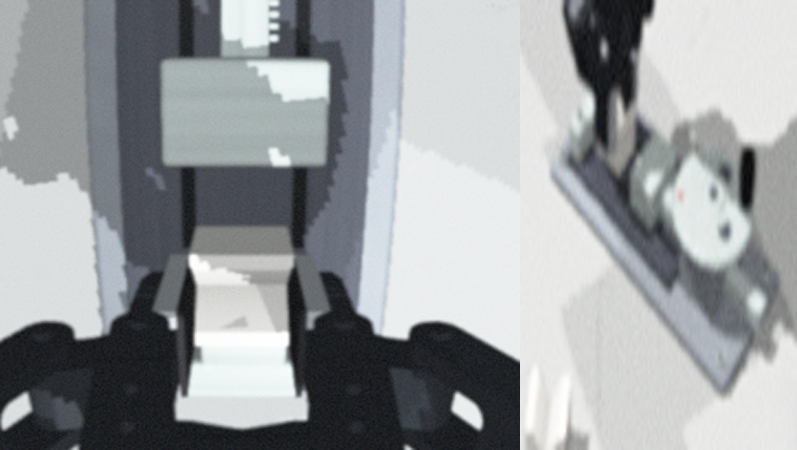

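The block sits between jaw and fence with its groove along the fence and nothing beneath the fingers. Jaw front edge is at y≈165 (161–329) and the block's lower near edge at y≈227 (192–293). Last check: gap, centring and yaw.

```bash
python3 - <<'E'
from h import *
c=load("w8"); s=c["s"]; Rt=R.from_quat(s["tcp_rot"]).as_matrix(); px=lambda p:np.array(p)/1.7327+[139.8,99.8]
for n,p,z in [("jawL",(161,165),.033),("jawR",(329,165),.033),("slotL",(187,215),.014),("slotR",(299,215),.014),("bL",(192,227),.014),("bR",(293,227),.014),("tL",(189,256),.036),("tR",(295,256),.036)]:
    print(n,((onplane(c,px(p),z)[0]-s["eef_pos"])@Rt*1000).round(1))
E
```

```text
jawL [ 36.9 -18.  -10.3]
jawR [ 36.8  22.4 -10.3]
slotL [ 18.3 -13.9   8.7]
slotR [18.3 17.5  8.7]
bL [ 14.8 -12.6   8.7]
bR [14.8 15.9  8.7]
tL [ 14.7 -11.5 -13.3]
tR [ 14.7  14.4 -13.3]
```

Call:
{"fn": "arm_command", "kwargs": {
  "series": [0,0,-0.03,0,0,0,1,0,0,-0.03,0,0,0,1,0,0,-0.03,0,0,0,1,0,0,-0.03,0,0,0,1]
}}

```text
time: 13.57
eef_pos: [0.5967, -0.2831, 0.0227]
tcp_rot: [0.123, 0.992, 0.0, 0.001]
contact_force: [-11.5, 3.4, 11.5]
opening: 0.283
finger_force: 62.1
```

```bash
python3 - <<'E'
from h import *
s=telemetry.get_state(); f=R.from_quat(s["tcp_rot"]).inv().apply(s["contact_force"]); print(s["time"],s["eef_pos"],f,s["finger_force"],shift([.5973,-.2832,.0227],75.7))
if 9<f[0]<16 and -13<f[2]<-6: print(ctrl.sign_off())
E
```

```text
13.5667 [ 0.59665421 -0.28312506  0.02273803] [ 11.98267914   0.52873255 -11.55813233] 62.14996933937073 (array([-0.06,  0.01,  0.  ]), array([0.06, 0.06, 0.22]))
the job is handed in; nothing more can be done
None
```

The job is handed in: the wheel is wound to its stop and the jaw is wide open (about 22 mm clear of the block); the V-block is centred to about 0.5 mm and still pressed with about 12 N to the fence and 11.5 N down, the pins judged sunk from position and force rather than seen; nothing else was touched.

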